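# Load the tape roll into its cassette and the cassette into the dispenser

## Robot

A 6-joint arm with a two-finger parallel gripper is mounted at the origin on a cart in front of the work surface, level with it; the furniture and walls round the work are solid. World frame = base frame: x ahead of the robot, y to its left, z up, the work surface at z = 0. Lengths are in m, angles in degrees, forces in N, time in s.
With the tool pointing down it reaches from about 0.4 to 0.825 m from the base axis. Payload 7 kg.
Tool frame: the origin (TCP) lies on the centre line of the jaws, within the pads' length; the fingertips stand 14 mm ahead of it and the grasp point (between the pads) lies 5 mm behind it; z points along the fingers, y is the line along which they close (so a half turn about z gives the same grasp; the last joint's range is limited). The gripper opens to 88 mm and grips with 3 to 60 N. Pads are 19 mm wide; open, the fingers measure 130 mm over their backs; the gripper's body (78 mm by 193 mm) begins 47 mm behind the grasp point.
Start: joints at [16.507, 20.546, 0.682, 0, -70.136, -16.507], TCP at [0.675, -0, 0.241] pointing down, gripper open.
Joint ranges: [-176.03, 176.03], [-82.01, 121.73], [-58.28, 71.71], [-173.87, 95.51], [-174.79, -0.11], [-173.66, 173.66]. Speed limits (degrees/s): [136.94, 136.94, 172.46, 180, 180, 180].

## Interface

Orientations are given as [roll, pitch, yaw] about the fixed x, y, z axes, in that order (R = Rz(yaw) Ry(pitch) Rx(roll)).
In Python, from plant import r gives the robot as it stands.
- The arm moves only by the tool send_rows, never from a script. Its argument "steps" is a list of rows, each an object with "dp": the shift along the tool's x, y, z in mm, a list of three; "roll": the turn about the tool's z in rad; "jaw": the opening in per cent of the stroke, from 0 (shut) to 100 (fully open). In form: [{"dp": [tx, ty, tz], "roll": roll, "jaw": jaw}, ...]. A call has 1 to 5 rows; each row is the pose to reach, as a shift and turn from the pose commanded when the call began, along the tool's axes at that moment; what a row does not reach only later rows make up. A row lasts 1/8 s, in which the tool goes at most 62.5 mm and 10.7 degrees, less where a joint would pass 70% of its speed; a pose out of reach is approached as far as the arm can. A call with a gripper value outside its range is refused whole. The fingers move at their own pace and stop on an object; "newtons" is the grip in N (left out, the last holds). Time passes only in rows, so rows that repeat a pose let the fingers close. It gives the time, the measured TCP pose, the force, the opening and the grip force at its end, in the units of the state.
- r.get_state(): the state, without advancing time (a new reading comes with each control period).
- r.capture(name): name is "scene" or "side" or "wrist"; returns a dict with "image" (400x640x3 uint8, blue, green, red), "K" (3x3 intrinsics, pixels), "dist" ([k1, k2, p1, p2, k3] as OpenCV has them; the pictures are not rectified), "rvec" (rotation vector, rad) and "tvec" (3), from world to camera coordinates, as OpenCV has them. Camera axes: x right, y down, z forward; pixel columns grow to the right and rows downward; lengths in m; the calibration is good to about 2 mm. A picture is of the moment at which its call begins. There is no depth.
- r.close_job(): hands the job in; it is judged then, once.
The state is a dict: "time_s": time; "joints": joint angles; "qd": joint speeds; "joint_torque": joint torques, N m; "tcp_pos": TCP position; "eef_rot": TCP orientation; "contact_force": force on the tool from outside, world axes, zero at the start; "moment": the same for the moment, N m; "gripper_width": finger opening in m; "gripper_force": force on a finger pad.
Only numpy, scipy, OpenCV 4.12 (cv2) and the standard library are available. Lean on these libraries where they do the work, as an engineer would, in place of code of your own. Each camera call takes 0.05 s, during which the arm holds its last target. There are 200 camera calls.

## Task

Load the tape dispenser: push the tape roll fully into the open mouth of its cassette and swing the cassette's gate shut behind it, then slide the loaded cassette along the fence fully home into the dispenser's bay, and only then press the feed key all the way down and let go. Leave everything flat on the cart, the gate shut, and the two little cartons and the stopper in front of the dispenser where they are.

Things in the scene. Friction and masses are not known exactly. Their poses are not given: they have to be found in the camera images.
- tape_roll: Roll of white cloth tape lying flat, 62 mm across, 19 mm high, 45 g, solid to the fingers (treat the bore as closed). Origin: centre of its underside, on the cart top. It slides on the cart.
- cassette: Loose grey plastic three-sided frame, 94 mm along its y, 22 mm high, 0.4 kg, no floor, no top. Mouth faces its -x (the robot). Back wall x 32.5 to 46.5 mm; side rails |y| 33 to 47 mm, from the back wall to x -34 mm; slot 66 mm wide. Origin: on the underside, where the centre of the fully loaded roll comes, z up. Starts 3 to 25 mm in front of the fence, nearly square to it.
- cassette_mouth (a point): Middle of the cassette's mouth, between the rail ends (x -34 mm in the cassette, 11 mm above the cart); the slot widens here from 66 to about 78 mm. Pushing the roll in slides the cassette back until the fence holds it; the roll is fully in when it touches the back wall.
- cassette_side (a point): Middle of the outer face of the cassette's right rail (y -47 mm in the cassette, 11 mm above the cart): push here towards +y to slide the cassette into the bay.
- gate (a joint): Cassette gate, a steel bar 10 mm thick, 3 to 16 mm above the cart; rad: 0 shut (bar along the cassette's -y, across the rail ends), grows as its tip swings to -x and then out to +y, stop 2.5; starts at 1.6 to 1.95. Hinge upright at x -40, y +40 mm in the cassette. Turns easily (0.02 N m), stays where left; shuts only with the roll fully in, and must be shut for the cassette to enter the bay.
- gate_tip (a point): Axis of the upright round steel pin (11 mm thick, from 3 to 43 mm above the cart) at the free end of the gate, 80 mm from its hinge; the point is 30 mm above the cart.
- dispenser: Fixed tape dispenser. Origin on the cart top where the origin of the fully home cassette comes; home, the cassette has the dispenser's own axes. Its fence, an aluminium bar 30 mm high, has its face at x +49 mm, from y -235 to +53 mm. The white housing (y 49 to 121, x -64 to +65 mm, 60 mm high) stops the cassette at its face, y +48 mm.
- bay_mouth (a point): Middle of the entrance of the bay, on the cart top (x 0, y -49 mm in the dispenser). The bay, open above, lies between the fence and a front wall 26 mm high (inner face x -49.5 mm, flared at its entrance to about x -75, y -71 mm) and is entered along +y; the cassette has about 3 mm of play in x either way.
- feed_key (a joint): Travel of the round spring key on the housing, m: 0 up, 0.006 all the way down (4 N); count it as pressed past 0.0045. It springs back.
- feed_key_top (a point): Centre of the top face of the feed key (black, 28 mm across) when up; press it straight down.
- slide_box: Bystander, to be left alone: small flat printed carton, 34 x 52 x 11 mm, in front of the bay. Origin: centre of its underside.
- stopper: Bystander, to be left alone: rubber stopper, 29 mm across, 24 mm high, in front of the housing. Origin: centre of its underside.
- cover_glass_box: Bystander, to be left alone: tiny flat carton, 28 x 28 x 12 mm, in front of the dispenser. Origin: centre of its underside.

How it is judged (in metres and radians):
On the way, in this order (a step that is already met when the one before it is completed fails the run):
1. the roll is fully in the cassette, flat (horizontal distance between tape_roll and cassette below 0.006 m and height (world z) of each of tape_roll, cassette below 0.004 m and angle between each of tape_roll, cassette's own z axis and vertical below 0.1 rad), for 0.1 s.
2. the gate is shut behind the roll while the cassette is still outside the bay (value of joint gate below 0.12 rad and horizontal distance between tape_roll and cassette below 0.006 m and y of cassette in the frame of dispenser below -0.05 m), for 0.1 s.
3. the loaded cassette is fully home in the bay, gate shut (value of joint gate below 0.12 rad and horizontal distance between tape_roll and cassette below 0.006 m and y of cassette in the frame of dispenser between -0.005 and 0.005 m and x of cassette in the frame of dispenser between -0.008 and 0.008 m and angle between the y axis of cassette and the y axis of dispenser, either way round below 0.08 rad), for 0.2 s.
4. the feed key is pressed down with the loaded cassette home (all of step 3 and value of joint feed_key above 0.0045 m), for 0.05 s.
At the end, for the whole second after the job is handed in: The roll lies flat in the cassette within 6 mm of its loaded place, the gate is shut (within 0.12 rad), the cassette is flat and home in the bay (within 5 mm along the bay, 8 mm across, 0.08 rad), the feed key is up again, and all is at rest (all of step 3 and height (world z) of each of tape_roll, cassette below 0.004 m and angle between each of tape_roll, cassette's own z axis and vertical below 0.1 rad and value of joint feed_key below 0.0015 m and linear speed of each of tape_roll, cassette below 0.02 m/s); the robot touches nothing.
It fails at once if the feed key is pressed before the cassette is home (value of joint feed_key above 0.003 m and not (y of cassette in the frame of dispenser above -0.006 m)).
It fails at once if a little carton or the stopper is moved by more than 25 mm (distance of any of slide_box, stopper, cover_glass_box from where it was at the start of the episode above 0.025 m).
It also fails if it takes over 72 s, if anything falls off the work surface, if the arm or the gripper's body presses on something with over 40 N, if the wrist force passes 120 N, or if a joint passes its speed limit or range.

## Working session

There is one attempt and no reset: what is moved stays moved. The work goes in short steps, Python scripts to look and compute and a tool call to move; the robot and the scene stay as the last step left them, time stands still between calls to the robot, and variables do not carry over. Pictures are saved under pics/ and viewed, at most 10 in all, crops included, and the job is handed in when it is done.

Besides the shell and the picture viewer there is one more tool, called after "Call:" as name([rows], argument=value, ...), one row to a line, values as JSON. send_rows: Moves the arm, as the interface text tells. Its arguments: {"type":"object","properties":{"steps":{"type":"array","items":{"type":"object","properties":{"dp":{"type":"array","items":{"type":"number"}},"roll":{"type":"number"},"jaw":{"type":"number"}}}},"newtons":{"type":"number"}},"required":["steps"]}

```bash
mkdir -p pics; ls
python3 - <<'E'
from plant import r
import cv2,pickle
d={n:r.capture(n) for n in("scene","side","wrist")}
pickle.dump(d,open('d0.pkl','wb'))
for n in d: cv2.imwrite(f'pics/{n}0.png',d[n]['image'])
print(r.get_state())
E
```

```text
pics
{'time_s': 0.15, 'joints': array([ 1.65049881e+01,  2.05823566e+01,  6.48090746e-01, -1.35982618e-02,
       -7.01359118e+01, -1.65064387e+01]), 'qd': array([ 0.00559725, -0.18029106,  0.15622624, -0.02261153, -0.07040449,
        0.03322704]), 'joint_torque': array([ 1.39394037e-04, -5.83274567e+01,  2.93289685e+01,  7.00122759e+00,
        8.75052094e-03, -9.76538854e-05]), 'tcp_pos': array([ 6.74669595e-01, -4.78747350e-05,  2.39854427e-01]), 'eef_rot': array([ 1.79929082e+02, -7.68255881e-03, -9.00060742e+01]), 'contact_force': array([0.48726314, 0.80960501, 0.48514787]), 'moment': array([-0.0380602 ,  0.01529763,  0.04247762]), 'gripper_force': 0.0, 'gripper_width': 0.08804679139771075}
```

View pics/scene0.png

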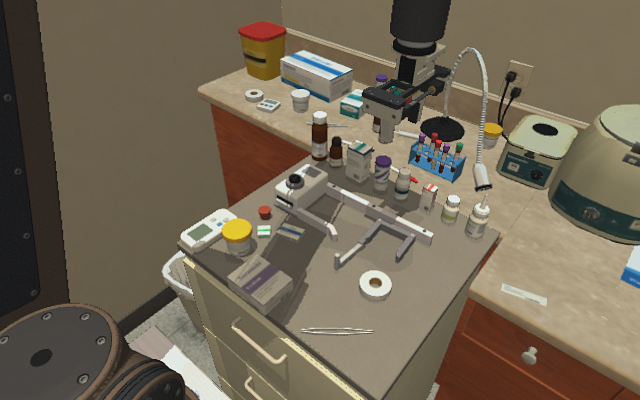

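View pics/wrist0.png

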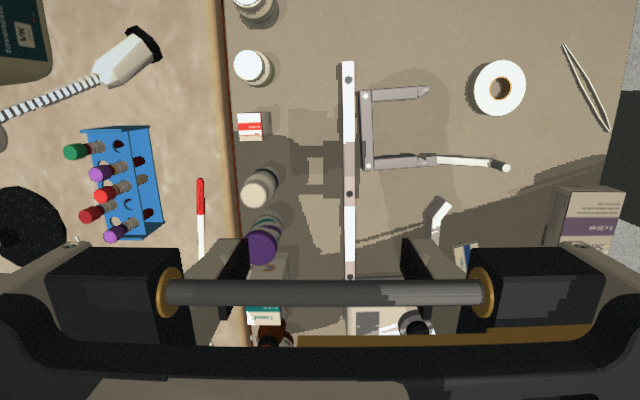

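View pics/side0.png

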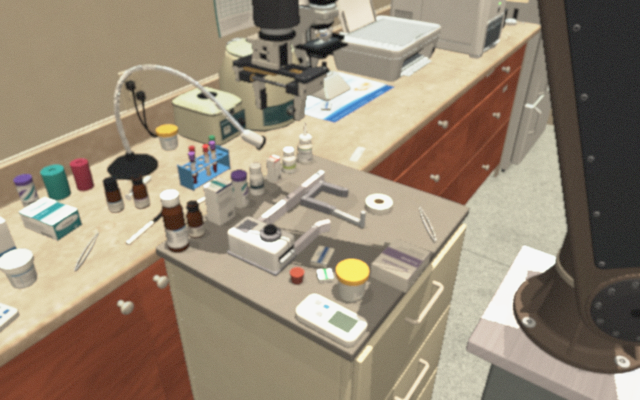

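The wrist view shows the roll at about (500,88), the cassette back wall at x≈366 (rows 90–170), the gate pin at (506,168), the fence edge at x≈354 and the key near (415,325). The two other views show the same layout, with the bystanders in front of the dispenser. I'll zoom in on the wrist and scene views.

```bash
cat > h.py <<'E'
import cv2,numpy as np,pickle
def ray(c,uv):
    uv=np.array(uv,float).reshape(-1,1,2)
    n=cv2.undistortPoints(uv,c['K'],np.array(c['dist'])).reshape(-1,2)
    R=cv2.Rodrigues(np.array(c['rvec']))[0];t=np.array(c['tvec']).ravel()
    return -R.T@t,(np.c_[n,np.ones(len(n))]@R)
def plane(c,uv,z):
    o,d=ray(c,uv); return o+d*((z-o[2])/d[:,2])[:,None]
def two(c1,a,c2,b):
    o1,d1=ray(c1,a);o2,d2=ray(c2,b);d1=d1[0];d2=d2[0]
    s=np.linalg.lstsq(np.c_[d1,-d2],o2-o1,rcond=None)[0]
    p,q=o1+s[0]*d1,o2+s[1]*d2
    return (p+q)/2,np.linalg.norm(p-q)
def proj(c,P):
    return cv2.projectPoints(np.array(P,float).reshape(-1,3),np.array(c['rvec']),np.array(c['tvec']),c['K'],np.array(c['dist']))[0].reshape(-1,2)
E
python3 - <<'E'
from h import *
d=pickle.load(open('d0.pkl','rb'))
a=cv2.resize(d['wrist']['image'][50:350,330:530],None,fx=2,fy=2,interpolation=cv2.INTER_CUBIC)
b=cv2.resize(d['scene']['image'][160:310,250:450],None,fx=2,fy=2,interpolation=cv2.INTER_CUBIC)
o=np.zeros((600,800,3),np.uint8);o[:,:400]=a;o[:300,400:]=b
s=cv2.resize(d['side']['image'][165:315,200:400],None,fx=2,fy=2,interpolation=cv2.INTER_CUBIC);o[300:,400:]=s
cv2.imwrite('pics/c0.png',o)
E
```

```text
(no output)
```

View pics/c0.png

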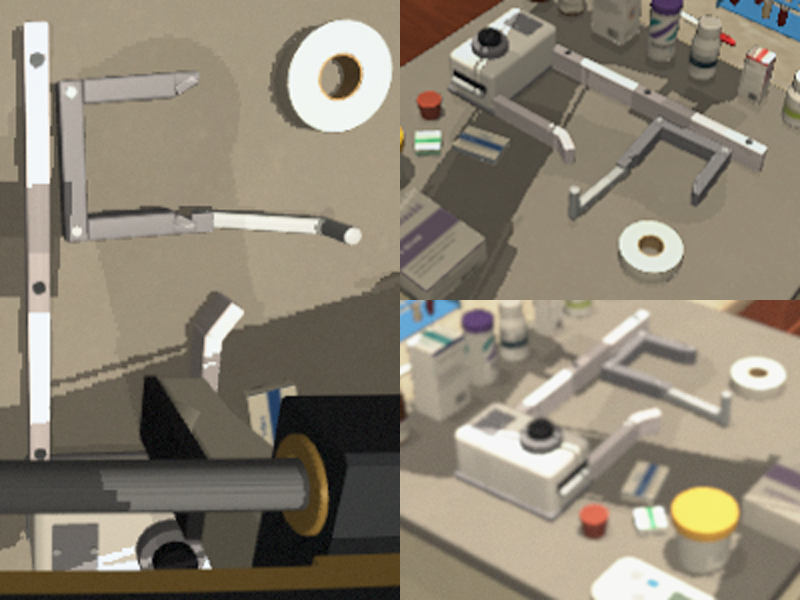

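Run:
```python
from h import *
np.set_printoptions(precision=4,suppress=True)
d=pickle.load(open('d0.pkl','rb'));w,sc,si=d['wrist'],d['scene'],d['side']
W=lambda x,y:(330+x/2,50+y/2)
S=lambda x,y:(250+(x-400)/2,160+y/2)
I=lambda x,y:(200+(x-400)/2,165+(y-300)/2)
# roll by mask
for n,c in d.items():
    im=c['image'];m=(im.min(2)>200).astype(np.uint8)
    cs,_=cv2.findContours(m,cv2.RETR_EXTERNAL,cv2.CHAIN_APPROX_NONE)
    for k in cs:
        if cv2.contourArea(k)>200:
            e=cv2.fitEllipse(k)
            p=plane(c,[e[0]],.019)[0]
            if min(e[1])/max(e[1])>.5 and .4<p[0]<.9 and abs(p[1])<.4: print(n,e,p)
print('fence',plane(w,[W(48,25),W(47,455),W(37,22)],.030))
print('screws',plane(w,[W(71,92),W(77,231)],.022), np.linalg.norm(np.diff(plane(w,[W(71,92),W(77,231)],.022),axis=0)))
print('corners',plane(w,[W(62,82),W(67,240),W(197,73)],.022))
print('pin w',plane(w,[W(353,236)],.043),'scene',plane(sc,[S(574,189)],.043),'side',plane(si,[I(725,395)],.043))
print('flare',plane(w,[W(235,305)],.026))
print('key',two(sc,S(490,38),si,I(540,429)),two(w,W(178,552),sc,S(490,38)))
print('housing corner scene', plane(sc,[S(557,20),S(494,74),S(452,45)],.06), plane(si,[I(559,486),I(590,462)],.06))
print('fence end scene',plane(sc,[S(765,148)],.03), 'fence end side', plane(si,[I(640,314)],.03))
```

```text
scene ((375.0486145019531, 282.9725036621094), (24.038484573364258, 30.56227684020996), 102.26173400878906) [ 0.469 -0.102  0.019]
side ((378.78839111328125, 201.2923583984375), (15.06108570098877, 26.73701286315918), 95.36339569091797) [ 0.4713 -0.1026  0.019 ]
wrist ((499.6449279785156, 87.51996612548828), (48.774070739746094, 56.58485794067383), 27.95231056213379) [ 0.4705 -0.104   0.019 ]
wrist ((247.43267822265625, 64.50818634033203), (26.809185028076172, 29.470352172851562), 165.7373809814453) [ 0.7595 -0.1268  0.019 ]
fence [[ 0.6415 -0.127   0.03  ]
 [ 0.635   0.1373  0.03  ]
 [ 0.6475 -0.1285  0.03  ]]
screws [[ 0.6269 -0.0924  0.022 ]
 [ 0.6203 -0.0123  0.022 ]] 0.08038519346049508
corners [[ 0.6321 -0.0978  0.022 ]
 [ 0.6262 -0.0068  0.022 ]
 [ 0.5556 -0.1034  0.022 ]]
pin w [[ 0.4615 -0.014   0.043 ]] scene [[ 0.4613 -0.013   0.043 ]] side [[ 0.4624 -0.0108  0.043 ]]
flare [[0.5197 0.0336 0.026 ]]
key (array([0.5577, 0.187 , 0.0758]), np.float64(0.0020101653395589)) (array([0.5551, 0.1832, 0.0754]), np.float64(0.005335779308388714))
housing corner scene [[0.6503 0.1631 0.06  ]
 [0.5256 0.1527 0.06  ]
 [0.5322 0.2249 0.06  ]] [[0.5016 0.2294 0.06  ]
 [0.4995 0.1839 0.06  ]]
fence end scene [[ 0.6504 -0.1259  0.03  ]] fence end side [[ 0.6502 -0.1191  0.03  ]]
```

The measurements agree across views to about 2 mm:

| Item | World position (m) | Other |
|---|---|---|
| Roll | (0.4705, −0.104) | |
| Cassette origin | (0.584, −0.056) | yaw about 4° |
| Gate pin | (0.4615, −0.013) | 79.7 mm from the hinge, as specified |
| Dispenser | (0.587, 0.107) | yaw about 1.4° |
| Key | (0.557, 0.186, 0.076) | |

Next I grip the roll along x and line it up with the slot.

Call:
send_rows([
  {"dp": [21,41,20],"roll": 0,"jaw": 100},
  {"dp": [42,82,50],"roll": 0,"jaw": 100},
  {"dp": [63,123,80],"roll": 0,"jaw": 100},
  {"dp": [84,164,115],"roll": 0,"jaw": 100},
  {"dp": [104,205,150],"roll": 0,"jaw": 100},
], newtons=8)

```text
time_s: 0.78
tcp_pos: [0.4684, -0.1046, 0.0897]
eef_rot: [-180.0, 0.0, -90.0]
contact_force: [0.8, 0.1, -0.2]
gripper_width: 0.0876
gripper_force: 0.0
```

Call:
send_rows([
  {"dp": [0,0,20],"roll": 0,"jaw": 100},
  {"dp": [0,0,45],"roll": 0,"jaw": 100},
  {"dp": [0,0,60],"roll": 0,"jaw": 100},
  {"dp": [0,0,72],"roll": 0,"jaw": 100},
  {"dp": [0,0,72],"roll": 0,"jaw": 100},
])

```text
time_s: 1.4
tcp_pos: [0.4694, -0.1041, 0.0179]
eef_rot: [179.9, -0.0, -90.0]
contact_force: [-0.7, 0.3, 0.5]
gripper_width: 0.0879
gripper_force: 0.0
```

Call:
send_rows([
  {"dp": [0,0,0],"roll": 0,"jaw": 40},
  {"dp": [0,0,0],"roll": 0,"jaw": 40},
  {"dp": [0,0,0],"roll": 0,"jaw": 40},
  {"dp": [0,0,0],"roll": 0,"jaw": 40},
  {"dp": [0,0,0],"roll": 0,"jaw": 40},
])

```text
time_s: 2.02
tcp_pos: [0.4703, -0.1039, 0.019]
eef_rot: [-180.0, 0.0, -90.0]
contact_force: [-0.8, 1.0, 6.3]
gripper_width: 0.0622
gripper_force: 8.0
```

Call:
send_rows([
  {"dp": [-15,0,-2],"roll": 0,"jaw": 40},
  {"dp": [-30,0,-2],"roll": 0,"jaw": 40},
  {"dp": [-43.5,-15,-2],"roll": 0,"jaw": 40},
  {"dp": [-43.5,-36,-2],"roll": 0,"jaw": 40},
  {"dp": [-43.5,-54,-1],"roll": 0,"jaw": 40},
])

```text
time_s: 2.65
tcp_pos: [0.5259, -0.0592, 0.0196]
eef_rot: [-180.0, 0.0, -89.9]
contact_force: [0.5, 0.1, -0.9]
gripper_width: 0.0621
gripper_force: 8.0
```

Call:
send_rows([
  {"dp": [0,0,1],"roll": 0,"jaw": 40},
  {"dp": [0,0,1],"roll": 0,"jaw": 85},
  {"dp": [0,0,1],"roll": 0,"jaw": 85},
  {"dp": [0,0,1],"roll": 0,"jaw": 85},
  {"dp": [0,0,-40],"roll": 0,"jaw": 85},
])

```text
time_s: 3.28
tcp_pos: [0.5214, -0.061, 0.0574]
eef_rot: [179.6, -0.1, -90.0]
contact_force: [0.3, -0.9, 1.2]
gripper_width: 0.0743
gripper_force: 0.0
```

Call:
send_rows([
  {"dp": [0,40,-20],"roll": 0,"jaw": 0},
  {"dp": [0,85,-20],"roll": 0,"jaw": 0},
  {"dp": [0,85,-20],"roll": 0,"jaw": 0},
  {"dp": [0,85,-20],"roll": 0,"jaw": 0},
  {"dp": [0,85,-20],"roll": 0,"jaw": 0},
])

```text
time_s: 3.9
tcp_pos: [0.4398, -0.0604, 0.0795]
eef_rot: [-180.0, -0.0, -90.0]
contact_force: [0.1, -0.5, 0.1]
gripper_width: 0.0301
gripper_force: 0.0
```

Run:
```python
from plant import r
import cv2,pickle
d={n:r.capture(n) for n in("scene","wrist","side")}
pickle.dump(d,open('d1.pkl','wb'))
import numpy as np
a=d['wrist']['image'];s=cv2.resize(d['scene']['image'][160:310,250:450],None,fx=1.6,fy=1.6)
o=np.zeros((600,800,3),np.uint8);o[:400,:640]=a
o[360:,480:]=s;cv2.imwrite('pics/c1.png',o); print(r.get_state()['tcp_pos'],r.get_state()['gripper_width'])
```

```text
[ 0.43930478 -0.06054211  0.0792403 ] 0.018084716363414508
```

View pics/c1.png

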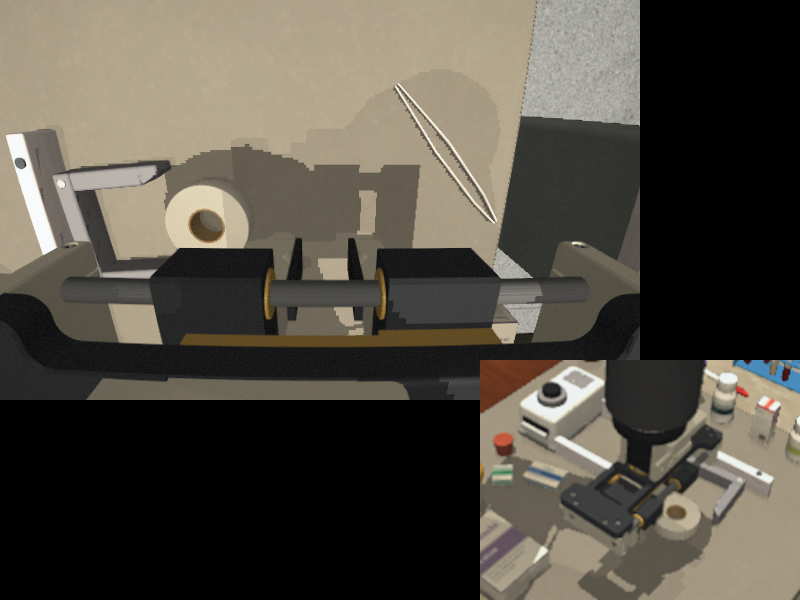

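The roll sits at the mouth, on the slot axis. Next I lower behind it and push.

Call:
send_rows([
  {"dp": [0,0,25],"roll": 0,"jaw": 0},
  {"dp": [0,0,45],"roll": 0,"jaw": 0},
  {"dp": [0,0,61],"roll": 0,"jaw": 0},
  {"dp": [0,0,61],"roll": 0,"jaw": 0},
  {"dp": [0,-15,61],"roll": 0,"jaw": 0},
])

```text
time_s: 4.68
tcp_pos: [0.4542, -0.0606, 0.0189]
eef_rot: [180.0, -0.0, -90.0]
contact_force: [1.0, -0.3, 0.3]
gripper_width: 0.0001
gripper_force: 0.0
```

Call:
send_rows([
  {"dp": [-1,-12,0],"roll": 0,"jaw": 0},
  {"dp": [-2,-24,0],"roll": 0,"jaw": 0},
  {"dp": [-2.5,-36,0],"roll": 0,"jaw": 0},
  {"dp": [-3,-48,0],"roll": 0,"jaw": 0},
  {"dp": [-3.5,-60,0],"roll": 0,"jaw": 0},
])

```text
time_s: 5.3
tcp_pos: [0.5147, -0.057, 0.0185]
eef_rot: [180.0, -0.0, -90.0]
contact_force: [-0.5, 0.2, -0.3]
gripper_width: 0.0007
gripper_force: 0.2
```

Call:
send_rows([
  {"dp": [-1,-6,0],"roll": 0,"jaw": 0},
  {"dp": [-1,-12,0],"roll": 0,"jaw": 0},
  {"dp": [-1,-17,0],"roll": 0,"jaw": 0},
  {"dp": [-1,-20,0],"roll": 0,"jaw": 0},
  {"dp": [-1,-22,0],"roll": 0,"jaw": 0},
])

```text
time_s: 5.92
tcp_pos: [0.536, -0.056, 0.0186]
eef_rot: [180.0, 0.0, -90.0]
contact_force: [-0.4, 0.1, -0.8]
gripper_width: 0.0005
gripper_force: 0.2
```

Call:
send_rows([
  {"dp": [0,-2,0],"roll": 0,"jaw": 0},
  {"dp": [0,-4,0],"roll": 0,"jaw": 0},
  {"dp": [0,-5,0],"roll": 0,"jaw": 0},
  {"dp": [0,-6,0],"roll": 0,"jaw": 0},
  {"dp": [0,-6,0],"roll": 0,"jaw": 0},
])

```text
time_s: 6.55
tcp_pos: [0.5416, -0.0561, 0.0184]
eef_rot: [180.0, -0.0, -90.0]
contact_force: [-3.2, -0.4, 0.9]
gripper_width: 0.0006
gripper_force: 1.2
```

Run:
```python
from plant import r
import cv2,pickle
d={n:r.capture(n) for n in("scene","wrist","side")}
pickle.dump(d,open('d2.pkl','wb'))
import numpy as np
s=cv2.resize(d['scene']['image'][180:300,290:450],None,fx=2.5,fy=2.5)
w=cv2.resize(d['wrist']['image'][100:250,0:400],None,fx=2,fy=2)
t=cv2.resize(d['side']['image'][165:285,260:420],None,fx=2.5,fy=2.5)
o=np.zeros((600,800,3),np.uint8);o[:300,:400]=s;o[:300,400:]=t;o[300:]=w
cv2.imwrite('pics/c2.png',o)
```

```text
(no output)
```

View pics/c2.png

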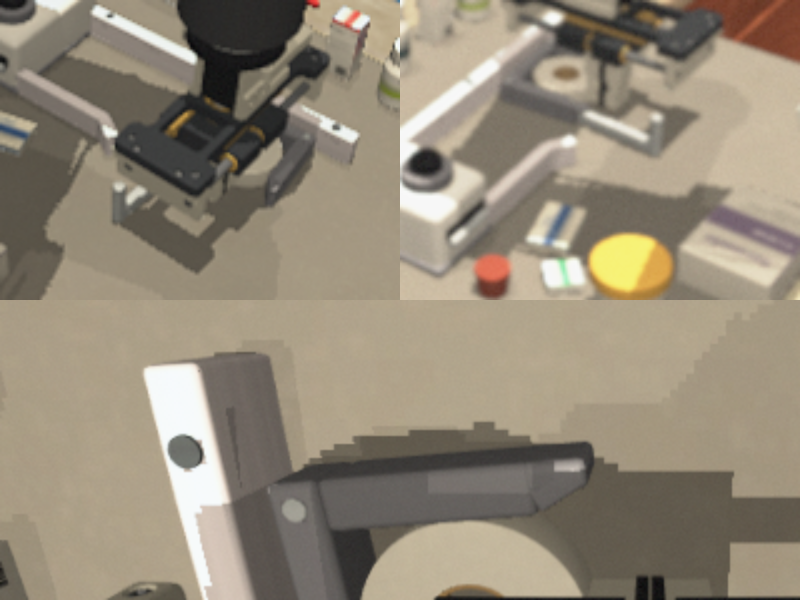

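The cassette is on the fence and the roll is nearly at the back wall. I'll press a little more, then back off and rise.

Call:
send_rows([
  {"dp": [0,-1,0],"roll": 0,"jaw": 0},
  {"dp": [0,-2,0],"roll": 0,"jaw": 0},
  {"dp": [0,-3,0],"roll": 0,"jaw": 0},
  {"dp": [0,-3,0],"roll": 0,"jaw": 0},
  {"dp": [0,-3,0],"roll": 0,"jaw": 0},
])

```text
time_s: 7.32
tcp_pos: [0.5452, -0.056, 0.0186]
eef_rot: [-180.0, 0.0, -90.0]
contact_force: [-1.0, 0.4, 1.1]
gripper_width: 0.0005
gripper_force: 0.6
```

Still advancing, so contact isn't firm yet.

Call:
send_rows([
  {"dp": [0,-1,0],"roll": 0,"jaw": 0},
  {"dp": [0,-2,0],"roll": 0,"jaw": 0},
  {"dp": [0,-3,0],"roll": 0,"jaw": 0},
  {"dp": [0,-4,0],"roll": 0,"jaw": 0},
  {"dp": [0,-4,0],"roll": 0,"jaw": 0},
])

```text
time_s: 7.95
tcp_pos: [0.546, -0.0563, 0.0181]
eef_rot: [179.7, -0.0, -90.0]
contact_force: [-10.4, 3.2, 6.6]
gripper_width: 0.0006
gripper_force: 5.3
```

Firm contact at 10 N, so the roll is in. Next: back off, rise and look.

Call:
send_rows([
  {"dp": [0,10,0],"roll": 0,"jaw": 0},
  {"dp": [0,20,0],"roll": 0,"jaw": 0},
  {"dp": [20,20,-60],"roll": 0,"jaw": 0},
  {"dp": [-20,0,-120],"roll": 0,"jaw": 0},
  {"dp": [-60,-40,-180],"roll": 0,"jaw": 0},
])

```text
time_s: 8.57
tcp_pos: [0.5742, -0.0117, 0.1773]
eef_rot: [-179.9, 0.0, -90.1]
contact_force: [1.1, -0.1, -0.1]
gripper_width: 0.0004
gripper_force: 0.0
```

Call:
send_rows([
  {"dp": [-20,-50,-40],"roll": 0,"jaw": 0},
  {"dp": [-30,-80,-60],"roll": 0,"jaw": 0},
  {"dp": [-30,-80,-60],"roll": 0,"jaw": 0},
])

```text
time_s: 8.95
tcp_pos: [0.6567, 0.0191, 0.236]
eef_rot: [-179.8, 0.0, -90.0]
contact_force: [-0.3, -0.5, -0.3]
gripper_width: 0.0008
gripper_force: 0.0
```

Run:
```python
from plant import r
import cv2,pickle
d={n:r.capture(n) for n in("scene","wrist","side")}
pickle.dump(d,open('d3.pkl','wb'))
cv2.imwrite('pics/w3.png',cv2.resize(d['wrist']['image'][50:350,230:],None,fx=1.9,fy=1.9,interpolation=cv2.INTER_CUBIC))
print(r.get_state()['tcp_pos'])
```

```text
[0.65298855 0.01779957 0.23353369]
```

View pics/w3.png

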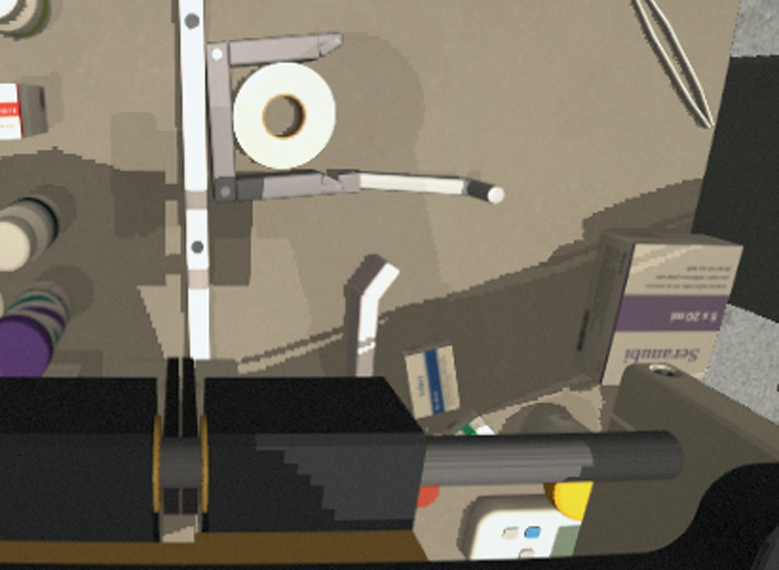

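Run:
```python
from h import *
np.set_printoptions(precision=4,suppress=True)
w=pickle.load(open('d3.pkl','rb'))['wrist']
W=lambda x,y:(230+x/1.9,50+y/1.9)
s=plane(w,[W(217,54),W(225,190)],.022)
v=s[1]-s[0];v/=np.linalg.norm(v);x=np.array([v[1],-v[0],0])
O=s.mean(0)-.0395*x;h=O-.04*x+.04*v
pin=plane(w,[W(495,194)],.043)[0]
print('screws',s,'yaw',np.degrees(np.arctan2(x[1],x[0])),'O',O,'hinge',h)
print('roll',plane(w,[W(284,115)],.019),'pin',pin,np.linalg.norm((pin-h)[:2]))
g=pin-h;print('gate',np.arctan2(-g@x,-g@v))
print('fence',plane(w,[W(206,3),W(211,355)],.03),'flare',plane(w,[W(399,268)],.026))
print('bottle',plane(w,[W(28,235),W(50,350),W(60,220)],.08))
```

```text
screws [[ 0.6323 -0.0921  0.022 ]
 [ 0.6261 -0.0131  0.022 ]] yaw 4.5203468567552205 O [ 0.5898 -0.0557  0.022 ] hinge [ 0.5468 -0.019   0.022 ]
roll [[ 0.5913 -0.0579  0.019 ]] pin [ 0.4675 -0.0146  0.043 ] 0.07939732514225299
gate 1.7046863644815715
fence [[ 0.6393 -0.1184  0.03  ]
 [ 0.6335  0.0942  0.03  ]] flare [[0.5137 0.0358 0.026 ]]
bottle [[ 0.7345  0.0021  0.08  ]
 [ 0.7273  0.0684  0.08  ]
 [ 0.7169 -0.0059  0.08  ]]
```

The roll is 2.7 mm from its loaded place and the gate pin is at (0.4675, −0.0146), gate at 1.70 rad. Next I bring the closed fingers behind the pin with the tool turned to yaw −45°.

Call:
send_rows([
  {"dp": [2,41,20],"roll": -0.157,"jaw": 0},
  {"dp": [5,82,45],"roll": -0.314,"jaw": 0},
  {"dp": [8,123,75],"roll": -0.471,"jaw": 0},
  {"dp": [10,164,105],"roll": -0.628,"jaw": 0},
  {"dp": [13,205,130],"roll": -0.785,"jaw": 0},
])

```text
time_s: 9.72
tcp_pos: [0.4461, 0.0039, 0.1032]
eef_rot: [180.0, 0.0, -44.8]
contact_force: [-0.4, 0.3, 0.0]
gripper_width: 0.0007
gripper_force: 0.0
```

Run:
```python
from plant import r
import numpy as np
s=r.get_state();p=s['tcp_pos'];print(p,s['eef_rot'])
n=np.array([.7071,-.7071]);ty=np.array([-.7071,-.7071])
H=np.array([.5468,-.019]);a=np.radians(4.5);x=np.array([np.cos(a),np.sin(a)]);v=np.array([-x[1],x[0]])
for t in np.arange(1.7,-.11,-.15):
    c=H+.08*(-np.sin(t)*x-np.cos(t)*v)-.015*n-p[:2]
    print(round(t,2),np.round([c@n*1e3,c@ty*1e3],1))
```

```text
[0.4461261  0.00391757 0.10316506] [ 1.79951226e+02  2.83817165e-02 -4.47624727e+01]
1.7 [13.  -1.4]
1.55 [21.7  6.9]
1.4 [31.5 13.8]
1.25 [42.3 19.1]
1.1 [53.7 22.8]
0.95 [65.5 24.7]
0.8 [77.5 24.9]
0.65 [89.4 23.2]
0.5 [100.9  19.8]
0.35 [111.7  14.7]
0.2 [121.7   8. ]
0.05 [ 1.306e+02 -1.000e-01]
-0.1 [138.1  -9.4]
```

Call:
send_rows([
  {"dp": [0,0,30],"roll": 0,"jaw": 0},
  {"dp": [0,0,62],"roll": 0,"jaw": 0},
  {"dp": [0,0,62],"roll": 0,"jaw": 0},
  {"dp": [13,0,62],"roll": 0,"jaw": 0},
  {"dp": [22,7,62],"roll": 0,"jaw": 0},
])

```text
time_s: 10.35
tcp_pos: [0.4608, -0.0159, 0.0436]
eef_rot: [-179.9, -0.0, -45.0]
contact_force: [-0.4, 0.1, 0.5]
gripper_width: 0.0002
gripper_force: 0.1
```

Call:
send_rows([
  {"dp": [9.5,7,0],"roll": 0,"jaw": 0},
  {"dp": [20,12,0],"roll": 0,"jaw": 0},
  {"dp": [32,16,0],"roll": 0,"jaw": 0},
  {"dp": [43.5,18,0],"roll": 0,"jaw": 0},
  {"dp": [55.5,18,0],"roll": 0,"jaw": 0},
])

```text
time_s: 10.98
tcp_pos: [0.4868, -0.0682, 0.0425]
eef_rot: [180.0, 0.0, -45.0]
contact_force: [-0.4, 0.7, 0.4]
gripper_width: 0.0003
gripper_force: 0.1
```

Call:
send_rows([
  {"dp": [6,-1,0],"roll": 0,"jaw": 0},
  {"dp": [12,-2,0],"roll": 0,"jaw": 0},
  {"dp": [23,-5,0],"roll": 0,"jaw": 0},
  {"dp": [34,-10,0],"roll": 0,"jaw": 0},
  {"dp": [44,-17,0],"roll": 0,"jaw": 0},
])

```text
time_s: 11.6
tcp_pos: [0.5303, -0.0868, 0.0426]
eef_rot: [-180.0, -0.0, -45.0]
contact_force: [-0.5, 0.7, 0.4]
gripper_width: 0.0007
gripper_force: 0.2
```

Call:
send_rows([
  {"dp": [3,-3,0],"roll": 0,"jaw": 0},
  {"dp": [6,-5,0],"roll": 0,"jaw": 0},
  {"dp": [9,-8,0],"roll": 0,"jaw": 0},
  {"dp": [11,-10,0],"roll": 0,"jaw": 0},
  {"dp": [11,-10,0],"roll": 0,"jaw": 0},
])

```text
time_s: 12.22
tcp_pos: [0.5438, -0.0872, 0.0423]
eef_rot: [180.0, 0.0, -45.0]
contact_force: [-1.8, 1.0, -0.8]
gripper_width: -0.0001
gripper_force: 1.1
```

Run:
```python
from plant import r
import cv2,pickle
import numpy as np
d={n:r.capture(n) for n in("scene","wrist","side")}
pickle.dump(d,open('d4.pkl','wb'))
s=cv2.resize(d['scene']['image'][180:300,290:450],None,fx=2.5,fy=2.5)
t=cv2.resize(d['side']['image'][165:285,260:420],None,fx=2.5,fy=2.5)
w=cv2.resize(d['wrist']['image'],(480,300))
o=np.zeros((600,800,3),np.uint8);o[:300,:400]=s;o[:300,400:]=t;o[300:,:480]=w
cv2.imwrite('pics/c4.png',o)
```

```text
(no output)
```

View pics/c4.png

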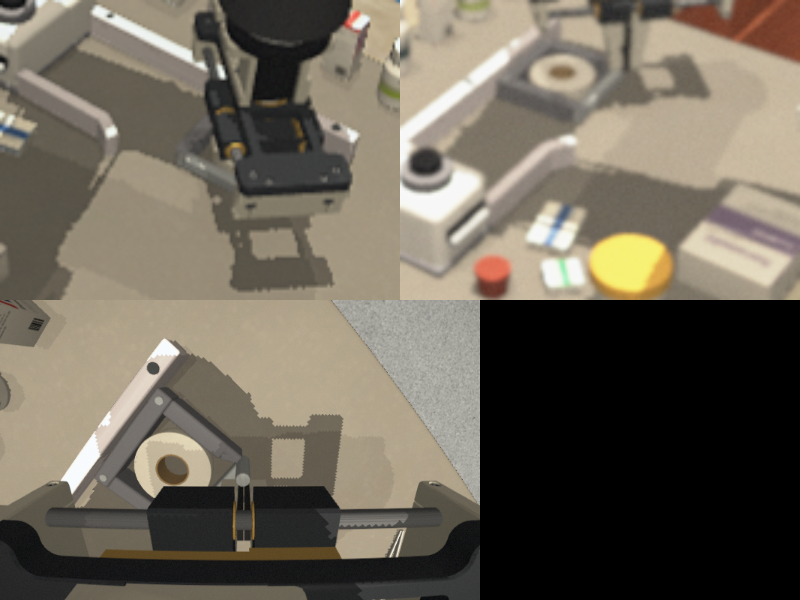

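Run:
```python
from h import *
np.set_printoptions(precision=4,suppress=True)
w=pickle.load(open('d4.pkl','rb'))['wrist']
W=lambda x,y:(x*4/3,(y-300)*4/3)
s=plane(w,[W(158.5,401),W(103.5,478)],.022)
v=s[1]-s[0];print(np.linalg.norm(v));v/=np.linalg.norm(v);x=np.array([v[1],-v[0],0])
O=s.mean(0)-.0395*x;h=O-.04*x+.04*v
pin=plane(w,[W(243,480)],.043)[0]
print('yaw',np.degrees(np.arctan2(x[1],x[0])),'O',O,'hinge',h)
print('roll',plane(w,[W(173,469)],.019),'pin',pin,np.linalg.norm((pin-h)[:2]))
g=pin-h;print('gate',np.arctan2(-g@x,-g@v))
```

```text
0.07991073631141145
yaw 4.150562325440353 O [ 0.5911 -0.0556  0.022 ] hinge [ 0.5483 -0.0186  0.022 ]
roll [[ 0.5922 -0.0579  0.019 ]] pin [ 0.5539 -0.0986  0.043 ] 0.08014173930727747
gate 0.0027786879751394832
```

The gate is shut (≈0.003 rad) and the roll is in. A short extra press, then up and round to the cassette's right side with the tool at yaw 0.

Call:
send_rows([
  {"dp": [2,-2,0],"roll": 0,"jaw": 0},
  {"dp": [2,-2,0],"roll": 0,"jaw": 0},
  {"dp": [0,0,0],"roll": 0,"jaw": 0},
  {"dp": [-8,0,0],"roll": 0,"jaw": 0},
  {"dp": [-8,0,-60],"roll": 0,"jaw": 0},
])

```text
time_s: 13.0
tcp_pos: [0.5357, -0.0815, 0.0996]
eef_rot: [179.6, 0.3, -45.0]
contact_force: [1.6, -0.0, 0.3]
gripper_width: 0.0004
gripper_force: 0.0
```

Call:
send_rows([
  {"dp": [20,-2,0],"roll": -0.157,"jaw": 0},
  {"dp": [40,-4,0],"roll": -0.314,"jaw": 0},
  {"dp": [60,-6,0],"roll": -0.471,"jaw": 0},
  {"dp": [84,-8,0],"roll": -0.628,"jaw": 0},
  {"dp": [84,-8,0],"roll": -0.785,"jaw": 0},
])

```text
time_s: 13.62
tcp_pos: [0.6051, -0.1361, 0.1027]
eef_rot: [180.0, -0.1, 0.2]
contact_force: [-0.6, 1.0, -0.5]
gripper_width: 0.0009
gripper_force: 0.0
```

Run:
```python
from plant import r
import cv2,pickle
import numpy as np
d={n:r.capture(n) for n in("scene","wrist","side")}
pickle.dump(d,open('d5.pkl','wb'))
s=cv2.resize(d['scene']['image'][180:300,290:450],None,fx=2.5,fy=2.5)
t=cv2.resize(d['side']['image'][165:285,260:420],None,fx=2.5,fy=2.5)
w=cv2.resize(d['wrist']['image'],(480,300))
o=np.zeros((600,800,3),np.uint8);o[:300,:400]=s;o[:300,400:]=t;o[300:,:480]=w
cv2.imwrite('pics/c5.png',o)
st=r.get_state();print(st['tcp_pos'],st['eef_rot'],st['joints'])
```

```text
[ 0.60382049 -0.1352855   0.10265495] [ 1.79996230e+02 -3.90073743e-02 -1.98938288e-01] [ 5.43296757e+00  2.20707822e+01 -1.65947044e+01  9.71353646e-03
 -5.12960648e+01  8.43620216e+01]
```

View pics/c5.png

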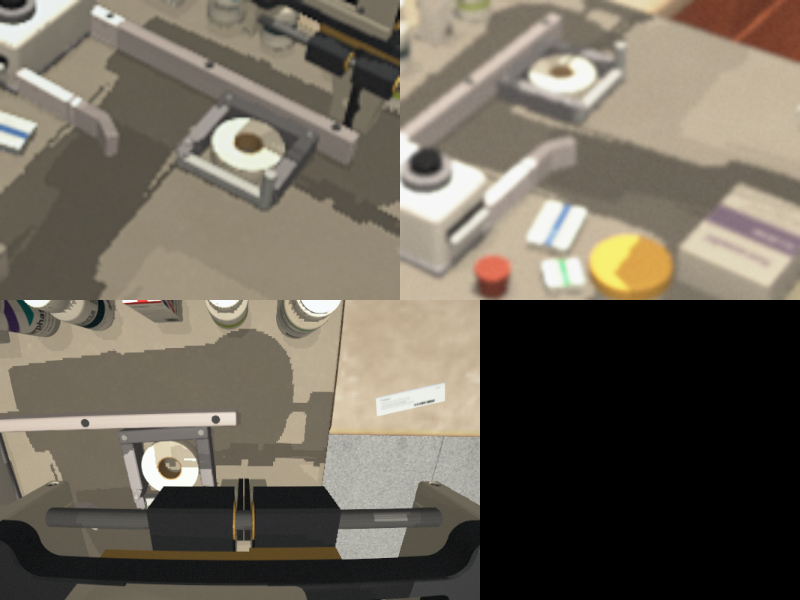

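The gate is visibly shut, bar across the rail ends. Next I lower beside the right rail and push along the fence.

Call:
send_rows([
  {"dp": [0,0,30],"roll": 0,"jaw": 0},
  {"dp": [0,0,60],"roll": 0,"jaw": 0},
  {"dp": [0,0,84],"roll": 0,"jaw": 0},
  {"dp": [0,0,84],"roll": 0,"jaw": 0},
  {"dp": [0,-8,84],"roll": 0,"jaw": 0},
])

```text
time_s: 14.4
tcp_pos: [0.6042, -0.1273, 0.0196]
eef_rot: [180.0, -0.1, -0.1]
contact_force: [-1.1, -0.5, 0.4]
gripper_width: 0.0004
gripper_force: 0.0
```

Call:
send_rows([
  {"dp": [0,-6,0],"roll": 0,"jaw": 0},
  {"dp": [-0.5,-14,0],"roll": 0,"jaw": 0},
  {"dp": [-0.5,-22,0],"roll": 0,"jaw": 0},
  {"dp": [-1,-30,0],"roll": 0,"jaw": 0},
  {"dp": [-1,-38,0],"roll": 0,"jaw": 0},
])

```text
time_s: 15.02
tcp_pos: [0.6025, -0.089, 0.0186]
eef_rot: [180.0, 0.0, -0.0]
contact_force: [-0.4, -3.4, 3.4]
gripper_width: 0.0001
gripper_force: 1.8
```

Call:
send_rows([
  {"dp": [0,-8,0],"roll": 0,"jaw": 0},
  {"dp": [-0.5,-16,0],"roll": 0,"jaw": 0},
  {"dp": [-0.5,-24,0],"roll": 0,"jaw": 0},
  {"dp": [-1,-32,0],"roll": 0,"jaw": 0},
  {"dp": [-1,-40,0],"roll": 0,"jaw": 0},
])

```text
time_s: 15.65
tcp_pos: [0.6016, -0.0489, 0.0185]
eef_rot: [-180.0, 0.0, -0.0]
contact_force: [-0.4, -3.8, 1.7]
gripper_width: 0.0007
gripper_force: 1.8
```

Run:
```python
from plant import r
import cv2,pickle
import numpy as np
d={n:r.capture(n) for n in("scene","wrist","side")}
pickle.dump(d,open('d6.pkl','wb'))
print(r.get_state()['tcp_pos'])
```

```text
[ 0.60184832 -0.04847724  0.01837122]
```

The push holds steady at 3.5 N. I'll carry on into the bay.

Call:
send_rows([
  {"dp": [0,-6,0],"roll": 0,"jaw": 0},
  {"dp": [-0.5,-12,0],"roll": 0,"jaw": 0},
  {"dp": [-0.5,-18,0],"roll": 0,"jaw": 0},
  {"dp": [-1,-24,0],"roll": 0,"jaw": 0},
  {"dp": [-1,-30,0],"roll": 0,"jaw": 0},
])

```text
time_s: 16.42
tcp_pos: [0.6005, -0.0189, 0.0184]
eef_rot: [-180.0, 0.0, -0.0]
contact_force: [0.1, -1.6, -1.8]
gripper_width: 0.0004
gripper_force: 0.8
```

Call:
send_rows([
  {"dp": [0,-6,0],"roll": 0,"jaw": 0},
  {"dp": [-0.5,-12,0],"roll": 0,"jaw": 0},
  {"dp": [-0.5,-18,0],"roll": 0,"jaw": 0},
  {"dp": [-1,-24,0],"roll": 0,"jaw": 0},
  {"dp": [-1,-30,0],"roll": 0,"jaw": 0},
])

```text
time_s: 17.05
tcp_pos: [0.5996, 0.011, 0.0185]
eef_rot: [180.0, 0.0, -0.0]
contact_force: [0.1, -2.2, -1.2]
gripper_width: 0.0004
gripper_force: 0.8
```

Call:
send_rows([
  {"dp": [0,-4,0],"roll": 0,"jaw": 0},
  {"dp": [-0.5,-8,0],"roll": 0,"jaw": 0},
  {"dp": [-0.5,-12,0],"roll": 0,"jaw": 0},
  {"dp": [-1,-15,0],"roll": 0,"jaw": 0},
  {"dp": [-1,-18,0],"roll": 0,"jaw": 0},
])

```text
time_s: 17.68
tcp_pos: [0.5987, 0.0287, 0.0186]
eef_rot: [180.0, 0.0, -0.0]
contact_force: [0.1, -2.6, -1.2]
gripper_width: 0.0003
gripper_force: 0.9
```

Next the final approach, in small steps until it stops firmly.

Call:
send_rows([
  {"dp": [0,-2,0],"roll": 0,"jaw": 0},
  {"dp": [0,-4,0],"roll": 0,"jaw": 0},
  {"dp": [0,-6,0],"roll": 0,"jaw": 0},
  {"dp": [0,-8,0],"roll": 0,"jaw": 0},
  {"dp": [0,-8,0],"roll": 0,"jaw": 0},
])

```text
time_s: 18.3
tcp_pos: [0.5989, 0.0369, 0.0186]
eef_rot: [-180.0, -0.0, -0.0]
contact_force: [-1.1, 0.3, -0.2]
gripper_width: 0.0006
gripper_force: 0.3
```

Call:
send_rows([
  {"dp": [0,-1,0],"roll": 0,"jaw": 0},
  {"dp": [0,-2,0],"roll": 0,"jaw": 0},
  {"dp": [0,-3,0],"roll": 0,"jaw": 0},
  {"dp": [0,-4,0],"roll": 0,"jaw": 0},
  {"dp": [0,-4,0],"roll": 0,"jaw": 0},
])

```text
time_s: 18.92
tcp_pos: [0.5987, 0.0407, 0.0186]
eef_rot: [-180.0, -0.0, -0.0]
contact_force: [-0.5, -1.5, 0.3]
gripper_width: 0.0004
gripper_force: 0.9
```

Call:
send_rows([
  {"dp": [0,-1,0],"roll": 0,"jaw": 0},
  {"dp": [0,-2,0],"roll": 0,"jaw": 0},
  {"dp": [0,-3,0],"roll": 0,"jaw": 0},
  {"dp": [0,-3,0],"roll": 0,"jaw": 0},
  {"dp": [0,-3,0],"roll": 0,"jaw": 0},
])

```text
time_s: 19.55
tcp_pos: [0.5992, 0.0428, 0.0186]
eef_rot: [180.0, -0.0, -0.0]
contact_force: [2.9, -7.9, -0.6]
gripper_width: 0.0008
gripper_force: 4.0
```

Call:
send_rows([
  {"dp": [0,-1,0],"roll": 0,"jaw": 0},
  {"dp": [0,-2,0],"roll": 0,"jaw": 0},
  {"dp": [0,-2,0],"roll": 0,"jaw": 0},
  {"dp": [0,-2,0],"roll": 0,"jaw": 0},
])

```text
time_s: 20.05
tcp_pos: [0.5995, 0.0432, 0.0189]
eef_rot: [179.9, -0.0, -0.0]
contact_force: [5.0, -17.6, 0.5]
gripper_width: 0.0004
gripper_force: 8.7
```

It's home against the housing (17 N). Next: back off, rise and take a look.

Call:
send_rows([
  {"dp": [0,15,0],"roll": 0,"jaw": 0},
  {"dp": [0,15,-60],"roll": 0,"jaw": 0},
  {"dp": [-20,15,-120],"roll": 0,"jaw": 0},
  {"dp": [-55,-10,-170],"roll": 0,"jaw": 0},
  {"dp": [-90,-45,-205],"roll": 0,"jaw": 0},
])

```text
time_s: 20.68
tcp_pos: [0.5097, 0.09, 0.2245]
eef_rot: [-179.9, -0.1, -0.1]
contact_force: [0.9, 1.4, 0.2]
gripper_width: 0.0003
gripper_force: 0.0
```

Call:
send_rows([
  {"dp": [-30,-40,-30],"roll": 0,"jaw": 0},
  {"dp": [-30,-40,-30],"roll": 0,"jaw": 0},
  {"dp": [-30,-40,-30],"roll": 0,"jaw": 0},
])

```text
time_s: 21.05
tcp_pos: [0.4798, 0.1298, 0.2522]
eef_rot: [-179.9, -0.0, 0.0]
contact_force: [0.4, -0.9, -0.5]
gripper_width: 0.0007
gripper_force: 0.0
```

Run:
```python
from plant import r
import cv2,pickle
import numpy as np
d={n:r.capture(n) for n in("scene","wrist","side")}
pickle.dump(d,open('d7.pkl','wb'))
cv2.imwrite('pics/w7.png',cv2.resize(d['wrist']['image'],None,fx=1.25,fy=1.25,interpolation=cv2.INTER_CUBIC))
print(r.get_state()['tcp_pos'])
```

```text
[0.48006094 0.12871002 0.25120327]
```

View pics/w7.png

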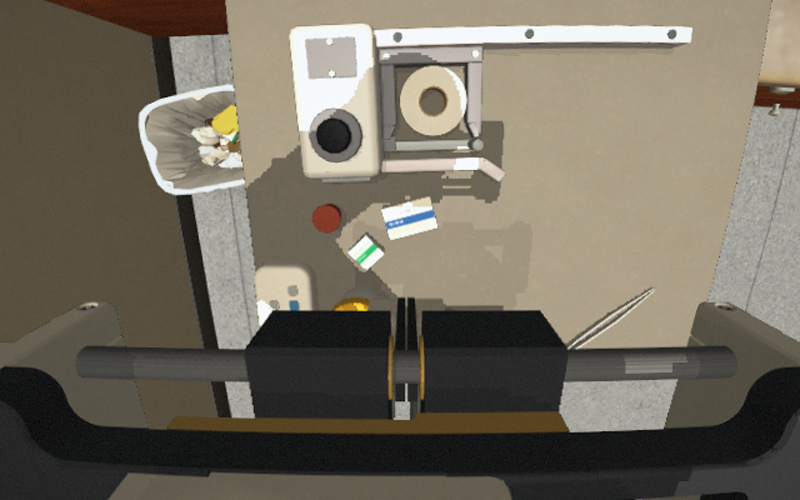

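The cassette is in the bay and shut, with the roll inside at about (433,101). The key is at (334,134) and the bystanders are untouched. I'll check the numbers.

Run:
```python
from h import *
np.set_printoptions(precision=4,suppress=True)
d=pickle.load(open('d7.pkl','rb'));w=d['wrist']
W=lambda x,y:(x/1.25,y/1.25)
s=plane(w,[W(474,55),W(386.5,55)],.022)
v=s[1]-s[0];print(np.linalg.norm(v));v/=np.linalg.norm(v);x=np.array([v[1],-v[0],0])
O=s.mean(0)-.0395*x;h=O-.04*x+.04*v
pin=plane(w,[W(476,144)],.043)[0];g=pin-h
print('yaw',np.degrees(np.arctan2(x[1],x[0])),'O',O,'gate',np.arctan2(-g@x,-g@v))
f=plane(w,[W(690,43),W(400,44)],.03);print('fence near edge',f)
print('roll',plane(w,[W(433,101)],.019))
print('housing face',plane(w,[W(374,45),W(379,160)],.06))
for z in(.068,.075):print('key',plane(w,[W(334,134)],z))
print('two',two(w,W(334,134),pickle.load(open('d0.pkl','rb'))['scene'],(295,179)))
```

```text
0.07879774127699395
yaw 0.12197586102810762 O [0.587  0.1058 0.022 ] gate -0.02417313914266184
fence near edge [[ 0.6408 -0.129   0.03  ]
 [ 0.634   0.1329  0.03  ]]
roll [[0.5872 0.1026 0.019 ]]
housing face [[0.6274 0.1535 0.06  ]
 [0.5362 0.1513 0.06  ]]
key [[0.5583 0.1877 0.068 ]]
key [[0.5583 0.1864 0.075 ]]
two (array([0.5579, 0.1871, 0.0744]), np.float64(0.0013518316627933586))
```

All home: cassette within 1–2 mm and the roll about 3 mm off. Next I go over the key and press.

Call:
send_rows([
  {"dp": [25,-20,20],"roll": 0,"jaw": 0},
  {"dp": [52,-40,60],"roll": 0,"jaw": 0},
  {"dp": [78,-58,100],"roll": 0,"jaw": 0},
  {"dp": [78,-58,140],"roll": 0,"jaw": 0},
  {"dp": [78,-58,150],"roll": 0,"jaw": 0},
])

```text
time_s: 21.82
tcp_pos: [0.5567, 0.1853, 0.0983]
eef_rot: [179.8, 0.4, -0.2]
contact_force: [-0.9, -0.5, 0.4]
gripper_width: 0.0003
gripper_force: 0.0
```

Call:
send_rows([
  {"dp": [0,0,3],"roll": 0,"jaw": 0},
  {"dp": [0,0,6],"roll": 0,"jaw": 0},
  {"dp": [0,0,9],"roll": 0,"jaw": 0},
  {"dp": [0,0,12],"roll": 0,"jaw": 0},
  {"dp": [0,0,12],"roll": 0,"jaw": 0},
])

```text
time_s: 22.45
tcp_pos: [0.5588, 0.1878, 0.0911]
eef_rot: [-180.0, -0.1, -0.0]
contact_force: [2.2, -1.2, 3.2]
gripper_width: 0.0005
gripper_force: 1.7
```

Call:
send_rows([
  {"dp": [0,0,2],"roll": 0,"jaw": 0},
  {"dp": [0,0,3],"roll": 0,"jaw": 0},
  {"dp": [0,0,4],"roll": 0,"jaw": 0},
  {"dp": [0,0,5],"roll": 0,"jaw": 0},
  {"dp": [0,0,5],"roll": 0,"jaw": 0},
])

```text
time_s: 23.08
tcp_pos: [0.559, 0.1878, 0.0896]
eef_rot: [-180.0, -0.2, 0.0]
contact_force: [-10.3, -3.3, 34.4]
gripper_width: 0.0005
gripper_force: 17.4
```

Call:
send_rows([
  {"dp": [0,0,1],"roll": 0,"jaw": 0},
  {"dp": [0,0,2],"roll": 0,"jaw": 0},
  {"dp": [0,0,3],"roll": 0,"jaw": 0},
  {"dp": [0,0,3],"roll": 0,"jaw": 0},
  {"dp": [0,0,3],"roll": 0,"jaw": 0},
])

```text
time_s: 23.7
tcp_pos: [0.5592, 0.1879, 0.0892]
eef_rot: [-179.9, -0.3, 0.1]
contact_force: [-18.9, -4.1, 55.3]
gripper_width: 0.0005
gripper_force: 27.9
```

It stopped hard where the image puts the key top, so the 42 mm wide pair of fingers may be resting on the collar. I'll rise, open to 44 mm and press with one finger only.

Call:
send_rows([
  {"dp": [0,0,-20],"roll": 0,"jaw": 0},
  {"dp": [0,16,-25],"roll": 0,"jaw": 50},
  {"dp": [0,33,-25],"roll": 0,"jaw": 50},
  {"dp": [0,33,-25],"roll": 0,"jaw": 50},
  {"dp": [0,33,-25],"roll": 0,"jaw": 50},
])

```text
time_s: 24.32
tcp_pos: [0.5577, 0.1537, 0.1064]
eef_rot: [180.0, 0.1, -0.1]
contact_force: [-0.7, -0.8, -0.3]
gripper_width: 0.0349
gripper_force: 0.0
```

Run:
```python
from h import *
from plant import r
np.set_printoptions(precision=4,suppress=True)
s=r.get_state();print(s['tcp_pos'],s['gripper_width'])
d=pickle.load(open('d7.pkl','rb'))
# key top disc and collar in each view: dark blob near projected key
for n,c in d.items():
    p=proj(c,[.558,.187,.075])[0].astype(int);y0,x0=p[1]-40,p[0]-40
    g=cv2.cvtColor(c['image'][y0:p[1]+40,x0:p[0]+40],cv2.COLOR_BGR2GRAY)
    for th in(45,):
        cs,_=cv2.findContours((g<th).astype(np.uint8),cv2.RETR_EXTERNAL,cv2.CHAIN_APPROX_NONE)
        for k in cs:
            if cv2.contourArea(k)>40 and cv2.pointPolygonTest(k,(40.,40.),True)>-12:
                e=cv2.fitEllipse(k);uv=(e[0][0]+x0,e[0][1]+y0)
                P=plane(c,[uv,(uv[0]+e[1][1]/2,uv[1])],.0745)
                print(n,th,uv,e[1],P[0],'diam along major',2*np.linalg.norm(P[1]-P[0]))
    if n=='wrist': print(g[40,0:80:2])
    if n=='side': print(g[10:60:2,40])
```

```text
[0.5577 0.1537 0.1064] 0.03485670597953303
scene 45 (np.float64(294.1318664550781), np.float64(178.7058982849121)) (8.112756729125977, 10.838923454284668) [0.557  0.1898 0.0745] diam along major 0.024938516426712565
wrist 45 (np.float64(266.68737411499023), np.float64(108.26516723632812)) (25.961286544799805, 27.093059539794922) [0.5573 0.1871 0.0745] diam along major 0.027667099390325484
[162 163 162 161 161 162 165 178 196 213 210 111 112 101  28  27  32  34
  34  34  31  35  39  40  41  41  33  27 119 118 119  96 189 220 220 206
 194 178 122  92]
side 45 (np.float64(269.9001350402832), np.float64(229.615478515625)) (7.734042167663574, 10.440098762512207) [0.5601 0.1855 0.0745] diam along major 0.02066622303769637
[182 182 185 184 228 248 248 242 168 179 182 125  67  26  35  41  36  46
 107 111  90 155 220 221 221]
```

Call:
send_rows([
  {"dp": [0,0,5],"roll": 0,"jaw": 50},
  {"dp": [0,0,10],"roll": 0,"jaw": 50},
  {"dp": [0,0,14],"roll": 0,"jaw": 50},
  {"dp": [0,0,17],"roll": 0,"jaw": 50},
  {"dp": [0,0,17],"roll": 0,"jaw": 50},
])

```text
time_s: 24.95
tcp_pos: [0.5579, 0.1544, 0.0904]
eef_rot: [180.0, 0.0, -0.0]
contact_force: [-1.7, -0.8, 3.0]
gripper_width: 0.0435
gripper_force: 1.9
```

Call:
send_rows([
  {"dp": [0,0,2],"roll": 0,"jaw": 50},
  {"dp": [0,0,4],"roll": 0,"jaw": 50},
  {"dp": [0,0,5],"roll": 0,"jaw": 50},
  {"dp": [0,0,5],"roll": 0,"jaw": 50},
  {"dp": [0,0,5],"roll": 0,"jaw": 50},
])

```text
time_s: 25.58
tcp_pos: [0.5583, 0.1544, 0.0894]
eef_rot: [-180.0, -0.1, 0.1]
contact_force: [-15.2, -3.1, 37.2]
gripper_width: 0.0438
gripper_force: 18.3
```

It stops at the same height with one finger. I'll sample force against depth slowly, to tell the spring from a hard contact.

Call:
send_rows([
  {"dp": [0,0,-8],"roll": 0,"jaw": 50},
  {"dp": [0,0,-15],"roll": 0,"jaw": 50},
  {"dp": [0,0,-15],"roll": 0,"jaw": 50},
  {"dp": [0,0,-15],"roll": 0,"jaw": 50},
])

```text
time_s: 26.08
tcp_pos: [0.5578, 0.1544, 0.0997]
eef_rot: [180.0, 0.0, -0.1]
contact_force: [-0.4, 0.4, -0.5]
gripper_width: 0.0435
gripper_force: 0.0
```

Call:
send_rows([
  {"dp": [0,0,1],"roll": 0,"jaw": 50},
  {"dp": [0,0,2],"roll": 0,"jaw": 50},
  {"dp": [0,0,2],"roll": 0,"jaw": 50},
  {"dp": [0,0,2],"roll": 0,"jaw": 50},
])

```text
time_s: 26.58
tcp_pos: [0.558, 0.1544, 0.0982]
eef_rot: [180.0, 0.0, -0.0]
contact_force: [0.6, -0.1, -0.2]
gripper_width: 0.0438
gripper_force: 0.0
```

Call:
send_rows([
  {"dp": [0,0,1],"roll": 0,"jaw": 50},
  {"dp": [0,0,2],"roll": 0,"jaw": 50},
  {"dp": [0,0,2],"roll": 0,"jaw": 50},
  {"dp": [0,0,2],"roll": 0,"jaw": 50},
])

```text
time_s: 27.08
tcp_pos: [0.558, 0.1545, 0.0964]
eef_rot: [-180.0, -0.0, -0.0]
contact_force: [-0.2, 0.4, 0.5]
gripper_width: 0.0441
gripper_force: 0.3
```

Call:
send_rows([
  {"dp": [0,0,1],"roll": 0,"jaw": 50},
  {"dp": [0,0,2],"roll": 0,"jaw": 50},
  {"dp": [0,0,2],"roll": 0,"jaw": 50},
  {"dp": [0,0,2],"roll": 0,"jaw": 50},
])

```text
time_s: 27.58
tcp_pos: [0.5581, 0.1545, 0.0944]
eef_rot: [-180.0, -0.0, -0.0]
contact_force: [-1.5, -1.0, 1.6]
gripper_width: 0.0439
gripper_force: 1.0
```

Call:
send_rows([
  {"dp": [0,0,1],"roll": 0,"jaw": 50},
  {"dp": [0,0,2],"roll": 0,"jaw": 50},
  {"dp": [0,0,2],"roll": 0,"jaw": 50},
  {"dp": [0,0,2],"roll": 0,"jaw": 50},
])

```text
time_s: 28.08
tcp_pos: [0.5581, 0.1545, 0.0924]
eef_rot: [-180.0, -0.0, -0.0]
contact_force: [0.1, 0.3, 2.4]
gripper_width: 0.0439
gripper_force: 1.4
```

Call:
send_rows([
  {"dp": [0,0,1],"roll": 0,"jaw": 50},
  {"dp": [0,0,2],"roll": 0,"jaw": 50},
  {"dp": [0,0,2],"roll": 0,"jaw": 50},
  {"dp": [0,0,2],"roll": 0,"jaw": 50},
])

```text
time_s: 28.58
tcp_pos: [0.5581, 0.1545, 0.0904]
eef_rot: [-180.0, -0.0, -0.0]
contact_force: [-1.7, -1.3, 3.7]
gripper_width: 0.0438
gripper_force: 1.9
```

Force rises as a spring would (0.5 N to 3.7 N over 6 mm, then hard), so the key was fully down. Now release and rise clear.

Call:
send_rows([
  {"dp": [0,0,1],"roll": 0,"jaw": 50},
  {"dp": [0,0,1],"roll": 0,"jaw": 50},
  {"dp": [0,0,-15],"roll": 0,"jaw": 50},
  {"dp": [0,0,-60],"roll": 0,"jaw": 50},
  {"dp": [-30,0,-110],"roll": 0,"jaw": 50},
])

```text
time_s: 29.2
tcp_pos: [0.5284, 0.1543, 0.2011]
eef_rot: [179.9, 0.1, -0.1]
contact_force: [-0.3, 1.1, 1.1]
gripper_width: 0.0438
gripper_force: 0.0
```

Call:
send_rows([
  {"dp": [-48,26,-50],"roll": 0,"jaw": 0},
  {"dp": [-48,26,-50],"roll": 0,"jaw": 0},
  {"dp": [-48,26,-50],"roll": 0,"jaw": 0},
  {"dp": [-48,26,-50],"roll": 0,"jaw": 0},
])

```text
time_s: 29.7
tcp_pos: [0.4801, 0.1286, 0.2492]
eef_rot: [179.9, 0.1, -0.1]
contact_force: [0.6, 0.4, -0.0]
gripper_width: 0.0097
gripper_force: 0.0
```

Run:
```python
from h import *
from plant import r
s=r.get_state();print(s['tcp_pos'],s['contact_force'])
a=pickle.load(open('d7.pkl','rb'))['wrist'];b=r.capture('wrist')
# warp b onto a through the plane z=.02; compare cassette region
P=np.array([[.53,.06,.02],[.63,.06,.02],[.63,.15,.02],[.53,.15,.02]])
q=np.float32([[0,0],[200,0],[200,180],[0,180]])
A,B=[cv2.cvtColor(cv2.warpPerspective(c['image'],cv2.getPerspectiveTransform(proj(c,P).astype(np.float32),q),(200,180)),cv2.COLOR_BGR2GRAY).astype(np.float32) for c in(a,b)]
print('shift (0.5mm px)',cv2.phaseCorrelate(A,B),np.abs(A-B).mean())
```

```text
[0.48007915 0.1285776  0.24915848] [ 0.57300816  0.40480897 -0.0270525 ]
shift (0.5mm px) ((0.0036435009404272023, 0.040219946173564836), 1.0354072666168213) 3.7863057
```

The cassette hasn't moved and nothing is being touched, so I'm handing in.

```bash
python3 -c "
from plant import r
print(r.close_job())"
```

```text
the job is handed in; nothing more can be done
None
```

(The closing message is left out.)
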